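# Turn a cheese tag over in the twisted chute and stamp its back

### The job

Take the red tag from the leaning rack and drop it edgewise through the slot on top of the twisted wire chute, red face towards the stamp, so that it comes out turned over and lies in the stamping nest with its blank cream back up. Then, with the mallet in the gripper, knock the red-headed spring punch down onto the tag so that it marks it, firmly but without pounding, and lay the mallet back down on the counter, head standing on its face as you found it. Leave the green tag in the rack and do not disturb the jar, the small cheese or the card block.

Things in the scene. Friction and masses are not known exactly. Their poses are not given: they have to be found in the camera images.
- red_tag_center (a point): Red tag: disc 44 mm in diameter, 8 mm thick, 30 g, one face red with a white spot, the other blank cream. The point is its centre; z axis: outward normal of the RED face (x, y: arbitrary spokes). It starts in one of the rack's two cradles, leaning 35 degrees from upright: top towards the rack's -x side (the robot), red face looking to the rack's +x side and up.
- green_tag_center (a point): Green tag: same disc (44 mm diameter, 8 mm thick), green instead of red, in the rack's other cradle. The point is its centre, z axis the outward normal of the green face. Leave it in the rack.
- rack: Wooden tag rack, fixed: base board 90 mm (x) by 160 mm (y), 14 mm thick, with two cradles 74 mm apart along y. Each cradle encloses only the lowest 12 to 16 mm of its tag, so the upper two thirds of the tag stand free on both faces (tag centres about 54 mm above the counter). Origin: centre of the underside.
- turner: Tag turner with stamp, fixed: an upright half-turn twisted wire chute, a slide, the nest and the stamp on a grey base plate. Origin: on the chute's vertical axis at the counter; x axis: delivery direction, chute to stamp; z up. The chute stays within 50 mm of the axis; the stamp's blue bracket arm, 30 mm wide, spans 95 to 173 mm along x, top at 96 mm. All is waxed and slippery.
- mouth (a point): Centre of the slot in the blue plate's top face, 286 mm above the counter; axes as the turner's. Slot 16 mm wide (x), 50 mm long (y); plate 62 x 96 x 8 mm. A tag let fall through it on edge is turned half round about the vertical, slides out along +x and within a second lies in the nest; the face that looked to +x (to the stamp) at the slot ends DOWN.
- nest (a point): Point on the nest's floor under the punch, where a delivered tag's underside rests: 109 mm along the turner's x from the chute axis. The floor slopes 18 degrees down along +x to an end stop, so a delivered tag lies tilted 18 degrees, its centre about 23 mm above the counter.
- punch_top (a point): Centre of the flat top of the stamp's red punch head (32 mm in diameter, 12 mm tall), 142 mm above the counter at rest. The punch stem (14 mm) slides vertically and ends in a round nose.
- punch (a joint): How far the punch is pressed down, in m: 0 at rest, 0.021 at most. A spring resists with about 2 N at first, 5 N at 15 mm, and lifts it again. With a tag in the nest the nose meets the tag at about 15 mm, where it stops hard.
- mallet_grip (a point): Mallet, 250 g: rubber head, an upright cylinder 42 mm in diameter and 60 mm tall, standing on its striking face, with a level wooden handle 20 by 20 mm, 130 mm long, that leaves the head at mid height. The point lies on the handle's centre line, 30 mm above the counter and 48 mm from the head's axis. x axis: along the handle towards the head; z up.
- mallet_face (a point): Centre of the mallet's striking face (the underside of its head), on the head's axis, 30 mm below the handle's centre line. Same axes.
- cheese_center (a point): Small orange cheese wheel, 104 mm in diameter, 50 mm tall, standing flat; the point is its centre. Do not disturb.
- jar_center (a point): Mustard jar, 56 mm in diameter, 75 mm tall, upright; the point is its centre. Do not disturb.
- card_center (a point): Dark wooden block with a blank price card, block 30 x 70 x 22 mm, card to 60 mm high; the point is the block's centre. Do not disturb.
Things that resemble listed ones, but are neither listed nor needed, are in the scene too. Of the things that look like the part that bears mallet_grip, the smaller one is meant.

How it is judged:
By the outcome, as a careful person would: the job done as asked, in the order asked, and still so for the second after the job is handed in, with the robot touching nothing.
It also fails if it takes over 53 s, if anything falls off the work surface, if the arm or the gripper's body presses on something with over 40 N, if the wrist force passes 120 N, or if a joint passes its speed limit or range.

### The arm

A 7-joint arm with a two-finger parallel gripper is mounted at the origin on the work surface. World frame = base frame: x ahead of the robot, y to its left, z up, the work surface at z = 0. Lengths are in m, angles in rad, forces in N, time in s.
With the tool pointing down it reaches from about 0.4 to 0.85 m from the base axis. Payload 4.5 kg.
Tool frame: the origin (TCP) lies on the mounting face of the last link; the fingertips stand 166 mm ahead of it and the grasp point (between the pads) lies 147 mm ahead of it; z points along the fingers, y is the line along which they close (so a half turn about z gives the same grasp; the last joint's range is limited). The gripper opens to 88 mm and grips with 3 to 60 N. Pads are 18 mm wide; open, the fingers measure 123 mm over their backs; the gripper's body (75 mm by 187 mm) begins 45 mm behind the grasp point.
Start: joints at [1.243, 0.689, -0.195, 1.565, 0.157, 0.902, -0.215], TCP at [0.221, -0.585, 0.405] pointing down, gripper open.
Joint ranges: [-3.01, 3.01], [-0.46, 2.08], [-1.47, 1.51], [0.13, 2.56], [-1, 4.14], [0.04, 2.09], [-2.66, 2.66]. Speed limits (rad/s): [2.57, 2.57, 3.14, 3.14, 3.14, 3.14, 3.14].

### API

Orientations are given as a unit quaternion [x, y, z, w].
In Python, from plant import r, snapshot gives the robot as it stands. The module is installed in compiled form; this text tells all that it offers.
- The arm moves only by the tool move_arm, never from a script. Its argument "rows" is a list of rows, each a list of 5 numbers: the shift along the tool's x, y, z in m, then the turn about the tool's z in rad, then the finger opening in m, from 0 to 0.0881. In form: [[dx, dy, dz, spin, claw], ...]. A call has 1 to 10 rows; each row shifts and turns the commanded pose from where the row before left it, along the tool's axes as they then stand; what a row does not reach is not made up. A row lasts 1/12 s, in which the tool goes at most 41.7 mm and 7.16 degrees, less where a joint would pass 70% of its speed; a pose out of reach is approached as far as the arm can. A call with a gripper value outside its range is refused whole. The fingers move at their own pace and stop on an object; "newtons" is the grip in N (left out, the last holds). Time passes only in rows, so rows that do not move let the fingers close. It gives the time, the measured TCP pose, the force, the opening and the grip force at its end, in the units of the state.
- r.get_state(): the state, without advancing time (a new reading comes with each control period).
- snapshot(name): name is "side" or "top"; returns a dict with "color" (384x512x3 uint8, red, green, blue), "depth" (384x512 float32, m along the optical axis (not along the pixel's ray), 0 where there is no reading), "mtx" (3x3 intrinsics, pixels), "dist" ([k1, k2, p1, p2, k3] as OpenCV has them; the pictures are not rectified), "eye" and "orientation" of the camera in the world. Camera axes: x right, y up, looking along -z (the intrinsics and any distortion apply to the point x, -y, -z); pixel columns grow to the right and rows downward; lengths in m; the calibration is good to about 2 mm. A picture is of the moment at which its call begins.
- r.finish_job(): hands the job in; it is judged then, once.
The state is a dict: "clock": time; "q": joint angles; "qd": joint speeds; "joint_torque": joint torques, N m; "tool_pos": TCP position; "eef_rot": TCP orientation; "contact_force": force on the tool from outside, world axes, zero at the start; "moment": the same for the moment, N m; "opening": opening from 0.0 (shut) to 1.0 (fully open); "finger_force": force on a finger pad.
Only numpy, scipy, OpenCV 4.12 (cv2) and the standard library are available. Lean on these libraries where they do the work, as an engineer would, in place of code of your own. Each camera call takes 0.05 s, during which the arm holds its last target. There are 200 camera calls.

## Working session

There is one attempt and no reset: what is moved stays moved. The work goes in short steps, Python scripts to look and compute and a tool call to move; the robot and the scene stay as the last step left them, time stands still between calls to the robot, and variables do not carry over. Pictures are saved under pics/ and viewed, at most 10 in all, crops included, and the job is handed in when it is done.

Besides the shell and the picture viewer there is one more tool, called after "Call:" by a JSON object that holds its "api" and its "payload". move_arm: Moves the arm, as the interface text tells. Its arguments: {"type":"object","properties":{"rows":{"type":"array"},"newtons":{"type":"number"}},"required":["rows"]}

```bash
mkdir -p pics; python3 - <<'E'
from plant import r, snapshot
import cv2,numpy as np,pickle
s=r.get_state(); print(s)
for n in("side","top"):
    d=snapshot(n); pickle.dump(d,open(n+".pkl","wb"))
    cv2.imwrite(f"pics/{n}0.png",cv2.resize(d["color"][...,::-1],(768,576),interpolation=cv2.INTER_CUBIC))
    print(n,d["mtx"],d["dist"],d["eye"],d["orientation"])
E
```

```text
{'clock': 0.0, 'q': array([ 1.24282411,  0.69001963, -0.19450513,  1.56631584,  0.15729443,
        0.90247712, -0.21511265]), 'qd': array([ 0.0015641 , -0.00073492, -0.00113245, -0.00188738, -0.0002264 ,
       -0.00069358,  0.00051537]), 'joint_torque': array([-8.72191117e-05, -5.27560508e+01, -1.26686923e+00, -1.53427309e+01,
       -5.27243258e-02,  6.62072256e-03,  1.63350674e-04]), 'tool_pos': array([ 0.22106856, -0.58426168,  0.40389478]), 'eef_rot': array([ 9.83679038e-01,  1.79929746e-01, -2.26277373e-04, -8.86410168e-04]), 'contact_force': array([-0.06375319, -0.03465364, -0.50367731]), 'moment': array([-0.02821779,  0.04454112,  0.02012881]), 'finger_force': 0.0, 'opening': 0.9986352121724676}
side [[429.77924847   0.         257.34554447]
 [  0.         429.77924847 190.086239  ]
 [  0.           0.           1.        ]] [0.04125288 0.         0.         0.         0.        ] [0.36899351 0.67892531 1.0152419 ] [-0.05628978  0.36898114  0.91636179 -0.14479454]
top [[474.31554409   0.         255.30708923]
 [  0.         474.31554409 196.56865918]
 [  0.           0.           1.        ]] [-0.16492824  0.          0.          0.          0.        ] [ 0.34447662 -0.07784027  1.52142965] [ 0.0599172  -0.06328336 -0.69714739  0.71161132]
```

View pics/side0.png

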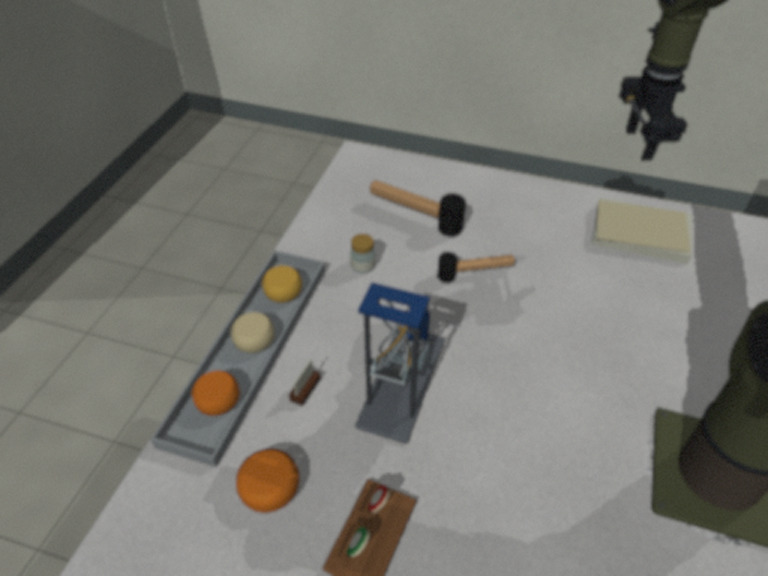

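View pics/top0.png

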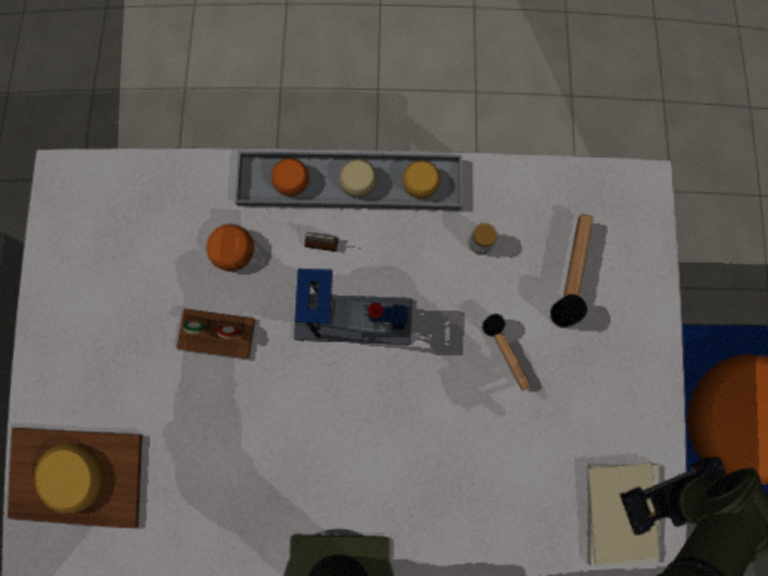

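```bash
cat > h.py <<'E'
import numpy as np,cv2
from scipy.spatial.transform import Rotation as R
def rays(d,uv):
    p=cv2.undistortPoints(np.float64(uv).reshape(-1,1,2),d["mtx"],np.float64(d["dist"])).reshape(-1,2)
    return R.from_quat(d["orientation"]).apply(np.c_[p[:,0],-p[:,1],-np.ones(len(p))])
def at_z(d,uv,z):           # pixel -> world on plane z
    v=rays(d,uv); e=np.array(d["eye"]); return e+v*((z-e[2])/v[:,2])[:,None]
def cloud(d):
    h,w=d["depth"].shape; u,v=np.meshgrid(np.arange(w),np.arange(h))
    P=np.array(d["eye"])+rays(d,np.c_[u.ravel(),v.ravel()])*d["depth"].ravel()[:,None]
    P[d["depth"].ravel()==0]=np.nan
    return P.reshape(h,w,3)
def tri(d1,uv1,d2,uv2):
    a,b=rays(d1,[uv1])[0],rays(d2,[uv2])[0]; e1,e2=np.array(d1["eye"]),np.array(d2["eye"])
    s=np.linalg.lstsq(np.c_[a,-b],e2-e1,rcond=None)[0]
    p,q=e1+s[0]*a,e2+s[1]*b; return (p+q)/2,np.linalg.norm(p-q)
def crop(d,u,v,w,h,k):
    im=cv2.resize(d["color"][v:v+h,u:u+w,::-1],None,fx=k,fy=k,interpolation=cv2.INTER_CUBIC)
    im=cv2.convertScaleAbs(im,alpha=1.4)
    for i in range(0,w,10):
        cv2.line(im,(i*k,0),(i*k,4 if i%20 else 9),(0,255,255),1)
        if i%20==0: cv2.putText(im,str(u+i),(i*k+2,18),0,.35,(0,255,255))
    for j in range(0,h,10):
        cv2.line(im,(0,j*k),(4 if j%20 else 9,j*k),(0,255,255),1)
        if j%20==0 and j: cv2.putText(im,str(v+j),(10,j*k+4),0,.35,(0,255,255))
    return im
E
python3 - <<'E'
from h import *; import pickle
t=pickle.load(open("top.pkl","rb")); s=pickle.load(open("side.pkl","rb"))
def tile(a,b): 
    return np.vstack([np.hstack(a),np.hstack(b)])
im=tile([crop(t,112,195,66,50,6),crop(t,310,195,66,50,6)],[crop(t,192,172,99,66,4),crop(s,212,312,66,44,6)])
print(im.shape); cv2.imwrite("pics/c1.png",im)
im=np.hstack([crop(s,225,175,80,120,5),crop(s,280,160,66,100,6)[:600]]) ; print(im.shape); cv2.imwrite("pics/c2.png",im[:600,:800])
# depth facts
for n,d in(("top",t),("side",s)):
    C=cloud(d); print(n,"table z",np.nanmedian(C[280:300,180:220,2]) if n=="top" else np.nanmedian(C[250:280,330:360,2]))
C=cloud(t); Cs=cloud(s)
def med(name,C,m):
    P=C[m]; print(name,len(P),np.round(np.nanmedian(P,0),4),np.round(np.nanmin(P,0),4),np.round(np.nanmax(P,0),4))
z=C[...,2]; U,V=np.meshgrid(np.arange(512),np.arange(384))
b=lambda u0,v0,u1,v1:(U>=u0)&(U<u1)&(V>=v0)&(V<v1)
med("plate",C,b(190,172,230,220)&(z>.275))
m=b(190,172,230,220)&(z>.275); print(cv2.minAreaRect(np.float32(C[m][:,:2])))
m=b(115,200,172,242)&(z>.008)&(z<.022); print("rack",cv2.minAreaRect(np.float32(C[m][:,:2])))
m=b(315,200,360,265)&(z>.03); print("mallet hi",len(C[m]),cv2.minAreaRect(np.float32(C[m][:,:2])))
m=b(315,200,345,230)&(z>.05); print("head",cv2.minEnclosingCircle(np.float32(C[m][:,:2])),np.nanmedian(C[m],0))
m=b(325,215,360,265)&(z>.033)&(z<.046); print("handle",cv2.minAreaRect(np.float32(C[m][:,:2])),np.nanmedian(C[m],0))
c=t["color"].astype(int); red=(c[...,0]>90)&(c[...,0]>2*c[...,1])&(c[...,0]>2*c[...,2])
m=b(236,195,262,220)&red; med("punch",C,m)
E
```

```text
(564, 792, 3)
(600, 796, 3)
top table z -0.0017677408602365663
side table z -0.0006278791258312877
plate 747 [0.5594 0.0423 0.2843] [0.5114 0.0103 0.2753] [0.6083 0.0742 0.2919]
((0.5601397156715393, 0.04205349087715149), (0.0627383291721344, 0.09658375382423401), 89.00714111328125)
rack ((0.5196434259414673, 0.2852424085140228), (0.17209157347679138, 0.0912659764289856), 83.95045471191406)
mallet hi 405 ((0.4894368052482605, -0.3424901068210602), (0.1663842350244522, 0.03961025923490524), 23.381013870239258)
head ((0.5483589172363281, -0.3167126774787903), 0.020812859758734703) [ 0.54880431 -0.31674367  0.05816679]
handle ((0.4778136610984802, -0.3518449366092682), (0.1383153647184372, 0.02475774474442005), 29.972591400146484) [ 0.47263246 -0.35478479  0.03839334]
  return np.nanmean(a, axis, out=out, keepdims=keepdims)
Traceback (most recent call last):
ValueError: zero-size array to reduction operation fmin which has no identity
```

View pics/c1.png

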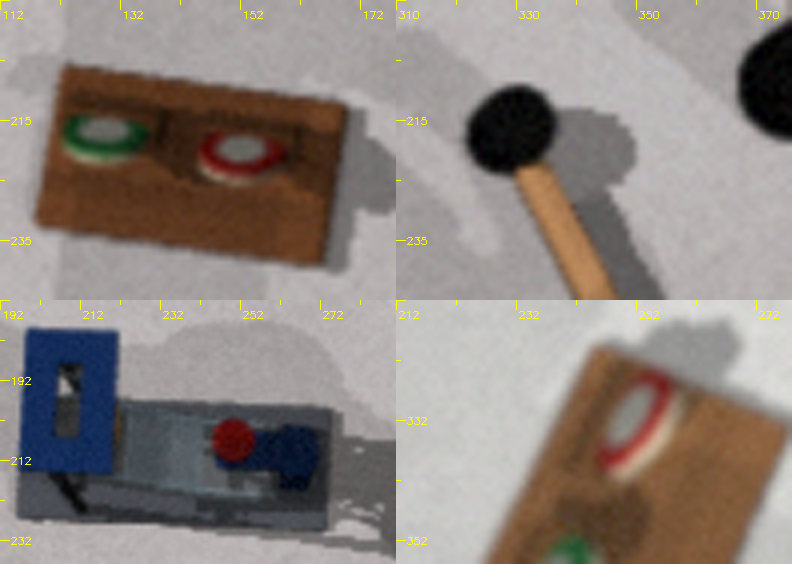

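View pics/c2.png

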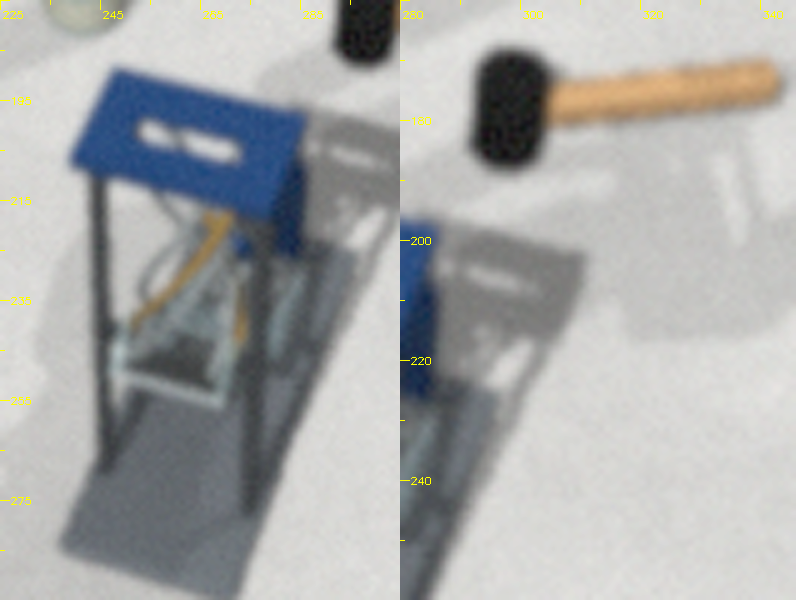

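Small mallet: head at top (328,216), with the larger lookalike at (380,207). The small one fits, since its head measures 42 mm. The red tag is at top (151,220), the green one at (129,217), the slot at (209,198) and the punch head at (250,207).

Call:
{"api": "move_arm", "payload": {"rows": [[0.03,-0.027,-0.01,0,0.08],[0.03,-0.027,-0.01,0,0.08],[0.03,-0.027,-0.01,0,0.08],[0.03,-0.027,-0.01,0,0.08],[0.03,-0.027,-0.01,0,0.08],[0.03,-0.027,-0.01,0,0.08],[0.03,-0.027,-0.01,0,0.08],[0.03,-0.027,-0.01,0,0.08],[0.03,-0.027,-0.01,0,0.08],[0.03,-0.027,-0.01,0,0.08]], "newtons": 6}}

```text
clock: 0.93
tool_pos: [0.4065, -0.2239, 0.5051]
eef_rot: [0.984, 0.18, -0.0, -0.0]
contact_force: [1.1, -0.3, -1.1]
opening: 0.91
finger_force: 0.0
```

```bash
cat >> h.py <<'E'
def go(target,yaw=None):
    """print tool-frame shift from the present pose to a target TCP position; yaw: wanted world angle of tool y, mod 180"""
    from plant import r
    s=r.get_state(); Q=R.from_quat(s["eef_rot"]); y=Q.apply([0,1,0]); a=np.degrees(np.arctan2(y[1],y[0]))
    print("t %.2f"%s["clock"],"pos",np.round(s["tool_pos"],4),"yaw_y %.2f"%a,"tilt",np.round(Q.apply([0,0,1])[:2],4),"q",np.round(s["q"],2),"F",np.round(s["contact_force"],1),"op %.4f"%(s["opening"]*.0881),"ff %.1f"%s["finger_force"])
    print("shift",np.round(Q.inv().apply(np.array(target)-s["tool_pos"]),4))
    if yaw is not None: print("spin (rad) %.4f"%np.radians((a-yaw+90)%180-90))
E
python3 - <<'E'
from h import *; import pickle
t=pickle.load(open("top.pkl","rb")); s=pickle.load(open("side.pkl","rb"))
C=cloud(t); c=t["color"].astype(int); U,V=np.meshgrid(np.arange(512),np.arange(384))
b=lambda u0,v0,u1,v1:(U>=u0)&(U<u1)&(V>=v0)&(V<v1)
P=at_z(t,[(122.3,206),(169.3,211.5),(165.5,239),(118,232)],.014); print("rack corners\n",P.round(4),P.mean(0))
for i,j in((0,1),(1,2),(2,3),(3,0)): e=P[j]-P[i]; print(np.linalg.norm(e).round(4),np.degrees(np.arctan2(e[1],e[0])).round(2))
P=at_z(t,[(198.2,179),(221.2,179),(221,214.5),(197,214)],.286); print("plate\n",P.round(4),P.mean(0))
P=at_z(t,[(206.5,188),(212,188),(212,206),(206,206)],.286); print("slot\n",P.round(4),P.mean(0))
red=(c[...,0]>60)&(c[...,0]>1.8*c[...,1])&(c[...,0]>1.8*c[...,2])
for n,bb,d,z in(("punch",b(242,198,260,216),t,.142),("tag top",b(142,208,164,230),t,.056)):
    m=bb&red; q=np.argwhere(m)[:,::-1]; (x,y),rr=cv2.minEnclosingCircle(np.float32(q)); print(n,len(q),x,y,rr,at_z(d,[(x,y)],z).round(4), np.nanmedian(C[m],0).round(4))
# red face plane+centre, top and side
for n,d,bb in(("top",t,b(142,208,164,230)),("side",s,b(240,318,264,346))):
    Cc=cloud(d); cc=d["color"].astype(int); rd=(cc[...,0]>60)&(cc[...,0]>1.8*cc[...,1])&(cc[...,0]>1.8*cc[...,2])&bb
    h=cv2.fillConvexPoly(np.zeros(rd.shape,np.uint8),cv2.convexHull(np.argwhere(rd)[:,::-1].astype(np.int32)),1)>0
    X=Cc[h]; X=X[~np.isnan(X[:,0])]; mu=np.median(X,0); w=np.linalg.svd(X-X.mean(0))[2][2]; print(n,"face",len(X),X.mean(0).round(4),w.round(3))
print("tag tri",tri(t,(151.5,219.8),s,(251.5,332)))
print("mallet head top ctr",at_z(t,[(328.6,216.5)],.055))
m=b(332,222,360,262)&(C[...,2]>.03)&(C[...,2]<.05); vx,vy,x,y=cv2.fitLine(np.float32(C[m][:,:2]),cv2.DIST_HUBER,0,.01,.01).ravel(); print("handle dir",np.degrees(np.arctan2(vy,vx)),x,y)
go([.51,.285,.45])
E
```

```text
rack corners
 [[0.5699 0.3496 0.014 ]
 [0.5555 0.1938 0.014 ]
 [0.4665 0.2019 0.014 ]
 [0.4848 0.3584 0.014 ]] [0.51916782 0.27593097 0.014     ]
0.1564 -95.29
0.0894 174.86
0.1576 83.33
0.0856 -5.87
plate
 [[0.6066 0.0717 0.286 ]
 [0.6079 0.0102 0.286 ]
 [0.5125 0.0077 0.286 ]
 [0.5124 0.071  0.286 ]] [0.55985447 0.0401429  0.286     ]
slot
 [[0.5826 0.0485 0.286 ]
 [0.5829 0.0339 0.286 ]
 [0.5346 0.0322 0.286 ]
 [0.5343 0.048  0.286 ]] [0.55860658 0.04064688 0.286     ]
punch 30 249.5 206.0 4.924529075622559 [[ 0.5591 -0.0655  0.142 ]] [ 0.5649 -0.0653  0.1391]
tag top 20 150.0 220.5 5.02503776550293 [[0.5198 0.246  0.056 ]] [0.5136 0.2477 0.0668]
top face 43 [0.5179 0.2459 0.0621] [-0.831  0.07  -0.551]
side face 102 [0.5202 0.2446 0.0596] [-0.827  0.069 -0.558]
tag tri (array([0.52156031, 0.24214076, 0.05197735]), np.float64(0.002001558317256405))
mallet head top ctr [[ 0.54444669 -0.31307499  0.055     ]]
handle dir 27.4049 0.47087368 -0.35578284
t 0.93 pos [ 0.4065 -0.2239  0.5051] yaw_y -69.27 tilt [-0.0006  0.    ] q [ 0.58  0.35 -0.24  1.88  0.1   0.92 -0.92] F [ 1.1 -0.3 -1.1] op 0.0801 ff 0.0
shift [ 0.2769 -0.4393  0.055 ]
```

Call:
{"api": "move_arm", "payload": {"rows": [[0,0,0,-0.112,0.08],[0,0,0,-0.112,0.08],[0,0,0,-0.112,0.08],[0,0,0,-0.112,0.08],[0,0,0,-0.112,0.08],[0,0,0,-0.112,0.08],[0,0,0,-0.112,0.08],[0,0,0,-0.112,0.08],[0,0,0,-0.112,0.08],[0,0,0,-0.112,0.08]]}}

```text
clock: 1.77
tool_pos: [0.406, -0.2258, 0.5044]
eef_rot: [0.736, 0.677, -0.0, -0.0]
contact_force: [0.6, -0.3, -0.6]
opening: 0.906
finger_force: 0.0
```

```bash
python3 -c "
from h import *
go([.510,.2435,.45],-5.2)"
```

```text
t 1.77 pos [ 0.406  -0.2258  0.5044] yaw_y -4.79 tilt [-0.0008  0.0002] q [ 0.78  0.38 -0.53  1.87  0.23  0.95  0.06] F [ 0.6 -0.3 -0.6] op 0.0798 ff 0.0
shift [0.4764 0.0645 0.0545]
spin (rad) 0.0072
```

Call:
{"api": "move_arm", "payload": {"rows": [[0.04,0.005,0,0,0.07],[0.04,0.005,0,0,0.07],[0.04,0.005,0,0,0.07],[0.04,0.005,0,0,0.07],[0.04,0.005,0,0,0.07],[0.04,0.005,0,0,0.07],[0.04,0.005,0,0,0.07],[0.04,0.005,0,0,0.07],[0.04,0.005,0,0,0.07],[0.04,0.005,0,0,0.07]]}}

```text
clock: 2.6
tool_pos: [0.4915, 0.17, 0.5044]
eef_rot: [0.738, 0.675, -0.0, 0.0]
contact_force: [0.6, 0.4, -0.8]
opening: 0.794
finger_force: 0.0
```

Call:
{"api": "move_arm", "payload": {"rows": [[0.038,0.007,0.02,0,0.06],[0.038,0.007,0.02,0.007,0.06],[0,0,0.04,0,0.06],[0,0,0.04,0,0.06],[0,0,0.03,0,0.06],[0,0,0,0,0.06]]}}

```text
clock: 3.1
tool_pos: [0.5095, 0.2379, 0.3505]
eef_rot: [0.74, 0.673, -0.006, -0.001]
contact_force: [0.0, -1.2, 0.2]
opening: 0.681
finger_force: 0.0
```

```bash
python3 - <<'E'
from h import *
from plant import snapshot
go([.510,.2435,.219],-5.2)
s,t=snapshot("side"),snapshot("top")
cv2.imwrite("pics/c3.png",np.hstack([crop(s,205,280,80,100,5),crop(t,110,160,79,100,5)]))
E
```

```text
t 3.10 pos [0.5095 0.2379 0.3505] yaw_y -5.44 tilt [-0.0107 -0.0069] q [-0.24  0.71 -0.47  1.8   0.45  0.75 -1.05] F [ 0.  -1.2  0.2] op 0.0600 ff 0.0
shift [0.0066 0.0013 0.1314]
spin (rad) -0.0043
```

View pics/c3.png

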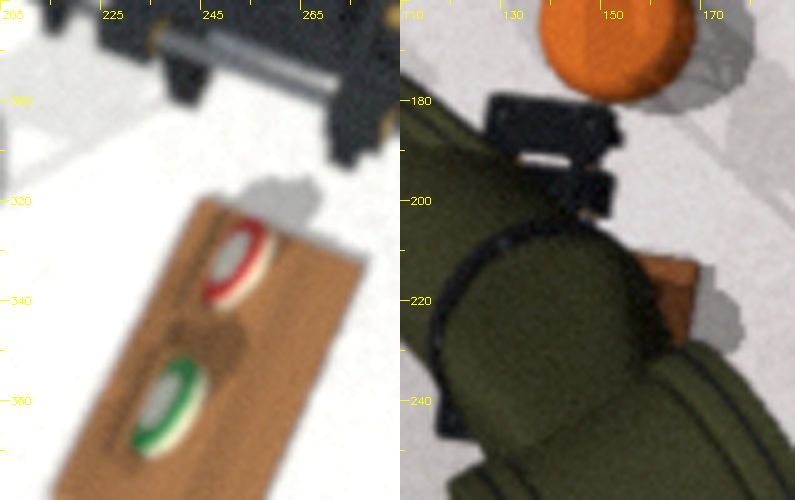

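The side view has the red tag at (250,330) and the fingers straddling it above, at (241,297) and (272,308). Both faces are clear, so I'm descending.

Call:
{"api": "move_arm", "payload": {"rows": [[0.002,0,0.03,0,0.05],[0.002,0,0.03,0,0.05],[0.003,0.001,0.03,0,0.05],[0,0,0.02,0,0.05],[0,0,0,0,0.05]]}}

```text
clock: 3.62
tool_pos: [0.5132, 0.2463, 0.2454]
eef_rot: [0.74, 0.672, -0.001, -0.0]
contact_force: [0.2, -1.0, -0.1]
opening: 0.565
finger_force: 0.0
```

```bash
python3 - <<'E'
from h import *
from plant import snapshot
go([.510,.2435,.219],-5.2)
s=snapshot("side")
cv2.imwrite("pics/c4.png",crop(s,215,280,80,70,8))
E
```

```text
t 3.62 pos [0.5132 0.2463 0.2454] yaw_y -5.51 tilt [-0.0014 -0.0012] q [-0.32  0.87 -0.36  1.85  0.56  0.53 -1.15] F [ 0.2 -1.  -0.1] op 0.0498 ff 0.0
shift [-0.003  -0.0028  0.0264]
spin (rad) -0.0054
```

View pics/c4.png

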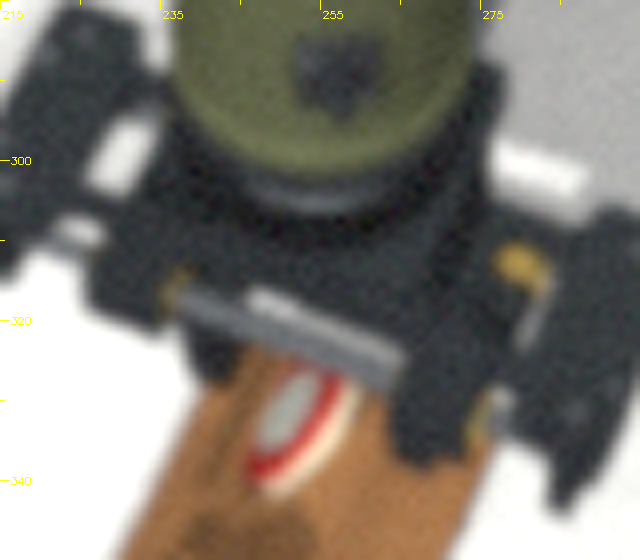

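The tag sits midway between the fingers at about (252,332), with fingers at (242,323) and (268,332).

Call:
{"api": "move_arm", "payload": {"rows": [[-0.002,-0.002,0.013,0,0.05],[-0.001,-0.001,0.013,0,0.05],[0,0,0,0,0.03],[0,0,0,0,0.02],[0,0,0,0,0.0],[0,0,0,0,0.0],[0,0,0,0,0.0],[0,0,0,0,0.0]], "newtons": 6}}

```text
clock: 4.33
tool_pos: [0.5123, 0.2438, 0.2221]
eef_rot: [0.741, 0.672, 0.003, 0.001]
contact_force: [4.4, -0.4, 3.2]
opening: 0.216
finger_force: 5.4
```

```bash
python3 -c "
from h import *
go([.510,.2435,.219],-5.2)"
```

```text
t 4.33 pos [0.5123 0.2438 0.2221] yaw_y -5.58 tilt [0.0063 0.0023] q [-0.34  0.9  -0.32  1.87  0.59  0.46 -1.18] F [ 4.4 -0.4  3.2] op 0.0190 ff 5.4
shift [-0.0005 -0.0023  0.0031]
spin (rad) -0.0067
```

Call:
{"api": "move_arm", "payload": {"rows": [[0,0,-0.004,0,0],[0,0,-0.004,0,0],[0,0,-0.004,0,0],[0,0,-0.004,0,0],[0,0,-0.004,0,0],[0,0,-0.004,0,0],[0,0,-0.004,0,0],[0,0,-0.004,0,0],[0,0,-0.004,0,0],[0,0,0,0,0]]}}

```text
clock: 5.17
tool_pos: [0.5098, 0.2438, 0.2571]
eef_rot: [0.74, 0.672, 0.0, -0.0]
contact_force: [-0.1, 0.3, -0.7]
opening: 0.095
finger_force: 6.0
```

```bash
python3 - <<'E'
from h import *
from plant import snapshot
go([.510,.2435,.219],-5.2)
s=snapshot("side")
cv2.imwrite("pics/c5.png",crop(s,215,280,80,70,8))
E
```

```text
t 5.17 pos [0.5098 0.2438 0.2571] yaw_y -5.49 tilt [0.0005 0.0005] q [-0.31  0.85 -0.37  1.86  0.55  0.54 -1.15] F [-0.1  0.3 -0.7] op 0.0084 ff 6.0
shift [-0.0003  0.0002  0.0381]
spin (rad) -0.0050
```

View pics/c5.png

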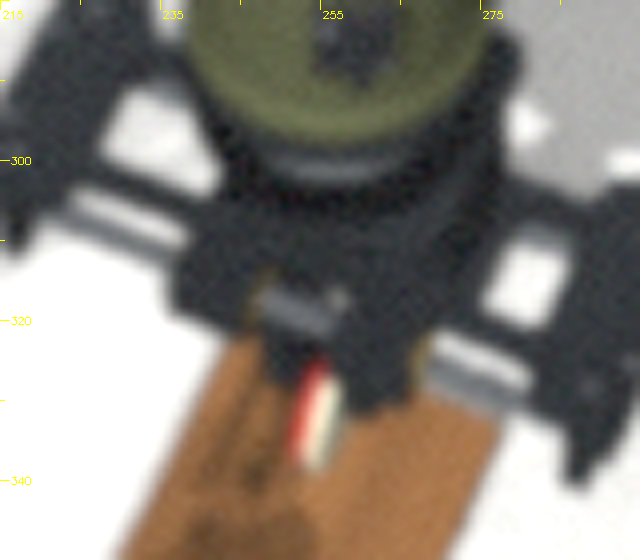

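Tag upright in the grip: red at (253,330) towards +x, cream at (256,332), opening 8.4 mm.

Call:
{"api": "move_arm", "payload": {"rows": [[0,0,0,0,0],[0,0,-0.04,0,0],[0,0,-0.04,0,0],[0,0,-0.04,0,0],[0,0,-0.04,0,0],[0,0,-0.04,0,0],[0,0,-0.04,0,0],[0,0,-0.035,0.122,0],[0,0,0,0.122,0],[0,0,0,0.122,0]], "newtons": 15}}

```text
clock: 6.05
tool_pos: [0.5099, 0.2439, 0.5338]
eef_rot: [0.852, 0.524, 0.002, 0.0]
contact_force: [0.4, 0.1, -1.2]
opening: 0.089
finger_force: 15.0
```

Call:
{"api": "move_arm", "payload": {"rows": [[0,0,0,0.122,0],[0,0,0,0.122,0],[0,0,0,0.122,0],[0,0,0,0.122,0],[0,0,0,0.122,0],[0,0,0,0.122,0],[0,0,0,0.122,0],[0,0,0,0.122,0],[0,0,0,0.122,0],[0,0,0,0,0]]}}

```text
clock: 6.88
tool_pos: [0.5095, 0.2437, 0.531]
eef_rot: [1.0, 0.004, -0.0, 0.0]
contact_force: [-0.4, -0.7, 0.0]
opening: 0.091
finger_force: 15.0
```

```bash
python3 -c "
from h import *
go([.5593,.0408,.52],-89.5)"
```

```text
t 6.88 pos [0.5095 0.2437 0.531 ] yaw_y -89.55 tilt [-0.0008 -0.001 ] q [-0.42  0.48 -0.18  1.57  0.09  1.11 -2.18] F [-0.4 -0.7  0. ] op 0.0080 ff 15.0
shift [0.0482 0.2033 0.0111]
spin (rad) -0.0008
```

Call:
{"api": "move_arm", "payload": {"rows": [[0.008,0.034,0,0,0],[0.008,0.034,0,0,0],[0.008,0.034,0,0,0],[0.008,0.034,0,0,0],[0.008,0.034,0,0,0],[0.008,0.033,0,0,0],[0,0,0.01,0,0],[0,0,0,0,0]]}}

```text
clock: 7.55
tool_pos: [0.5599, 0.0384, 0.5197]
eef_rot: [1.0, 0.005, -0.002, 0.001]
contact_force: [-0.9, 0.8, -0.6]
opening: 0.092
finger_force: 15.0
```

```bash
python3 - <<'E'
from h import *
from plant import snapshot
go([.5593,.0408,.50],-89.5)
s=snapshot("side")
import pickle; pickle.dump(s,open("s6.pkl","wb"))
cv2.imwrite("pics/c6.png",crop(s,220,120,100,100,6))
E
```

```text
t 7.55 pos [0.5599 0.0384 0.5197] yaw_y -89.48 tilt [-0.0033 -0.0015] q [-0.06  0.48 -0.16  1.6   0.08  1.08 -1.79] F [-0.9  0.8 -0.6] op 0.0081 ff 15.0
shift [-0.0005 -0.0024  0.0197]
spin (rad) 0.0003
```

View pics/c6.png

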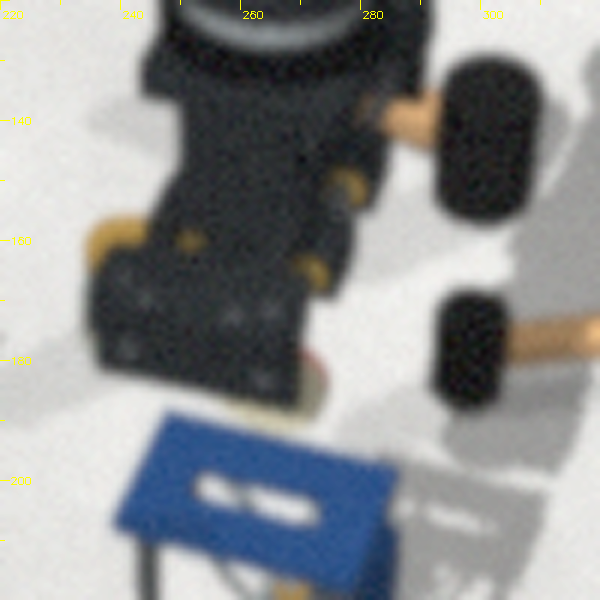

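```bash
python3 - <<'E'
from h import *
import pickle
s=pickle.load(open("s6.pkl","rb"))
def proj(d,P):
    p=R.from_quat(d["orientation"]).inv().apply(np.atleast_2d(P)-d["eye"]); p=p*[1,-1,-1]
    return cv2.projectPoints(p,np.zeros(3),np.zeros(3),d["mtx"],d["dist"])[0].reshape(-1,2)
print("slot centre px",proj(s,[.5593,.0408,.286]),"slot ends",proj(s,[[.5843,.0408,.286],[.5343,.0408,.286]]),"plate corners",proj(s,[[.5593+a*.048,.0408+b*.031,.286] for a,b in((1,1),(1,-1),(-1,-1),(-1,1))]).round(1).tolist())
a=np.linspace(0,2*np.pi,73)
for ox in(0,-.004,-.008):
  for zb in(.33,.335,.34):
    P=np.vstack([np.c_[.5599+ox+.022*np.cos(a),.0384+e+0*a,zb+.022+.022*np.sin(a)] for e in(-.004,.004)])
    q=proj(s,P); print(ox,zb,"right edge",q[q[:,0].argmax()].round(1),"bottom",q[q[:,1].argmax()].round(1),"lowest far-left x at row187",)
E
```

```text
slot centre px [[262.58531601 200.8942771 ]] slot ends [[252.25308098 198.41357275]
 [273.02908207 203.40224869]] plate corners [[238.4, 205.6], [247.2, 187.1], [286.3, 196.3], [279.0, 215.6]]
0 0.33 right edge [273.2 180.7] bottom [265.6 188.3] lowest far-left x at row187
0 0.335 right edge [273.3 179.1] bottom [265.6 186.7] lowest far-left x at row187
0 0.34 right edge [273.3 177.4] bottom [265.7 185.2] lowest far-left x at row187
-0.004 0.33 right edge [274.9 181.1] bottom [267.3 188.7] lowest far-left x at row187
-0.004 0.335 right edge [275.  179.5] bottom [267.4 187.1] lowest far-left x at row187
-0.004 0.34 right edge [275.1 177.8] bottom [267.4 185.6] lowest far-left x at row187
-0.008 0.33 right edge [276.7 181.5] bottom [269.1 189.1] lowest far-left x at row187
-0.008 0.335 right edge [276.8 179.9] bottom [269.1 187.5] lowest far-left x at row187
-0.008 0.34 right edge [276.9 178.3] bottom [269.2 186. ] lowest far-left x at row187
```

Call:
{"api": "move_arm", "payload": {"rows": [[0.001,-0.002,0.01,0,0],[0,0,0.01,0,0],[0,0,0.008,0,0],[0,0,0.004,0,0],[0,0,0.004,0,0],[0,0,0,0,0]]}}

```text
clock: 8.1
tool_pos: [0.5608, 0.0438, 0.4846]
eef_rot: [1.0, 0.006, -0.001, 0.0]
contact_force: [0.2, -0.3, -0.3]
opening: 0.086
finger_force: 15.0
```

```bash
python3 - <<'E'
from h import *
from plant import snapshot
go([.5605,.0408,.46],-89.5)
s,t=snapshot("side"),snapshot("top")
cv2.imwrite("pics/c7.png",np.hstack([crop(s,230,160,60,60,9)]))
E
```

```text
t 8.10 pos [0.5608 0.0438 0.4846] yaw_y -89.30 tilt [-0.0014 -0.0001] q [-0.06  0.51 -0.16  1.65  0.09  0.99 -1.81] F [ 0.2 -0.3 -0.3] op 0.0076 ff 15.0
shift [-0.0003  0.003   0.0246]
spin (rad) 0.0035
```

View pics/c7.png

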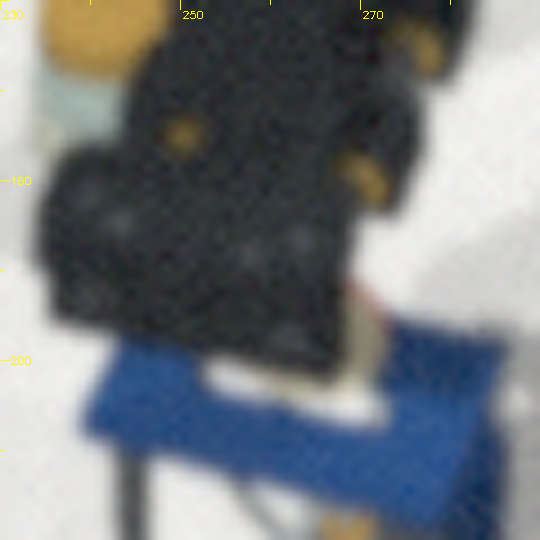

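The tag hangs just above the slot. Its right edge is at col 273.0 and the slot spans cols 252.2 to 273.3.

```bash
python3 - <<'E'
from h import *
import pickle
s=pickle.load(open("s6.pkl","rb"))
def proj(d,P):
    p=R.from_quat(d["orientation"]).inv().apply(np.atleast_2d(P)-d["eye"]); p=p*[1,-1,-1]
    return cv2.projectPoints(p,np.zeros(3),np.zeros(3),d["mtx"],d["dist"])[0].reshape(-1,2)
a=np.linspace(0,2*np.pi,73)
for x in(.557,.559,.561):
    P=np.vstack([np.c_[x+.022*np.cos(a),.0438+e+0*a,.29+.022+.022*np.sin(a)] for e in(-.004,.004)])
    q=proj(s,P); print(x,"right",q[:,0].max().round(2),q[q[:,0].argmax()].round(1),"bottom",q[q[:,1].argmax()].round(1))
go([.5605,.0408,.46],-89.5)
E
```

```text
0.557 right 273.2 [273.2 195.2] bottom [265.8 202.5]
0.559 right 272.35 [272.3 195. ] bottom [265.  202.3]
0.561 right 271.49 [271.5 194.8] bottom [264.1 202.1]
t 8.20 pos [0.561  0.0435 0.4856] yaw_y -89.35 tilt [0.0003 0.0001] q [-0.06  0.51 -0.16  1.65  0.09  0.99 -1.81] F [ 0.1 -0.6 -0.9] op 0.0076 ff 15.0
shift [-0.0006  0.0027  0.0256]
spin (rad) 0.0027
```

Call:
{"api": "move_arm", "payload": {"rows": [[0.0015,0.0025,0,0,0],[0,0,0,0,0],[0,0,0,0,0],[0,0,0.003,0,0],[0,0,0.003,0,0],[0,0,0.003,0,0],[0,0,0,0,0]]}}

```text
clock: 8.78
tool_pos: [0.5622, 0.0407, 0.4756]
eef_rot: [1.0, 0.005, -0.001, 0.0]
contact_force: [0.0, -0.2, -0.6]
opening: 0.092
finger_force: 15.0
```

```bash
python3 -c "
from h import *
go([.562,.0408,.463],-89.5)"
```

```text
t 8.78 pos [0.5622 0.0407 0.4756] yaw_y -89.37 tilt [-0.0015 -0.0003] q [-0.06  0.52 -0.15  1.66  0.09  0.96 -1.81] F [ 0.  -0.2 -0.6] op 0.0081 ff 15.0
shift [-0.0002 -0.0001  0.0126]
spin (rad) 0.0022
```

Call:
{"api": "move_arm", "payload": {"rows": [[0,0,0.004,0,0],[0,0,0.004,0,0],[0,0,0.004,0,0],[0,0,0,0,0]]}}

```text
clock: 9.12
tool_pos: [0.5622, 0.0406, 0.4633]
eef_rot: [1.0, 0.005, -0.001, 0.0]
contact_force: [0.4, -0.2, -0.1]
opening: 0.091
finger_force: 15.0
```

```bash
python3 -c "
from h import *
go([.562,.0408,.463],-89.5)"
```

```text
t 9.12 pos [0.5622 0.0406 0.4633] yaw_y -89.37 tilt [-0.0019 -0.0004] q [-0.06  0.54 -0.15  1.68  0.1   0.93 -1.81] F [ 0.4 -0.2 -0.1] op 0.0080 ff 15.0
shift [-0.0002 -0.0002  0.0003]
spin (rad) 0.0022
```

Call:
{"api": "move_arm", "payload": {"rows": [[0,0,0.003,0,0],[0,0,0,0,0],[0,0,0,0,0.03],[0,0,0,0,0.03],[0,0,0,0,0.03],[0,0,0,0,0.03],[0,0,-0.03,0,0.04],[0,0,-0.03,0,0.05],[0,0,-0.01,0,0.05]]}}

```text
clock: 9.87
tool_pos: [0.5632, 0.0409, 0.5355]
eef_rot: [1.0, 0.005, 0.003, -0.001]
contact_force: [-0.1, -0.2, 0.8]
opening: 0.538
finger_force: 0.0
```

```bash
python3 - <<'E'
from h import *
# mallet target: grip point
hd=np.array([.5464,-.315]); a=np.radians(27); g=hd-.048*np.array([np.cos(a),np.sin(a)]); print("grip",g)
go([g[0],g[1],.40],-63)
E
```

```text
grip [ 0.50363169 -0.33679154]
t 9.87 pos [0.5632 0.0409 0.5355] yaw_y -89.39 tilt [0.0066 0.001 ] q [-0.06  0.47 -0.16  1.56  0.08  1.11 -1.79] F [-0.1 -0.2  0.8] op 0.0474 ff 0.0
shift [-0.0645  0.3771  0.1347]
spin (rad) -0.4606
```

Call:
{"api": "move_arm", "payload": {"rows": [[-0.007,0.04,0,0,0.06],[-0.007,0.04,0,0,0.06],[-0.007,0.04,0,0,0.06],[-0.007,0.04,0,0,0.06],[-0.007,0.04,0,0,0.06],[-0.007,0.04,0,0,0.06],[-0.007,0.04,0,0,0.06],[-0.007,0.04,0,0,0.06],[-0.007,0.04,0,0,0.06],[0,0.015,0,0,0.06]]}}

```text
clock: 10.7
tool_pos: [0.5004, -0.3419, 0.5314]
eef_rot: [1.0, 0.001, -0.001, 0.002]
contact_force: [-0.6, -0.8, 0.4]
opening: 0.681
finger_force: 0.0
```

Call:
{"api": "move_arm", "payload": {"rows": [[0,0,0,-0.115,0.06],[0,0,0,-0.115,0.06],[0,0,0,-0.115,0.06],[0,0,0,-0.115,0.06],[0,0,0,0,0.06]]}}

```text
clock: 11.12
tool_pos: [0.5034, -0.3351, 0.5314]
eef_rot: [0.972, 0.235, 0.0, -0.0]
contact_force: [-0.5, 0.1, -0.1]
opening: 0.683
finger_force: 0.0
```

```bash
python3 - <<'E'
from h import *
from plant import snapshot
import pickle
go([.5041,-.3375,.30],-63)
s,t=snapshot("side"),snapshot("top")
pickle.dump((s,t),open("p8.pkl","wb"))
cv2.imwrite("pics/c8.png",np.hstack([crop(s,215,160,65,100,6),crop(t,215,172,66,100,6)])[:600,:800])
# side-camera cloud of mallet, before
s0=pickle.load(open("side.pkl","rb")); Cs=cloud(s0); 
z=Cs[...,2]; U,V=np.meshgrid(np.arange(512),np.arange(384)); b=lambda u0,v0,u1,v1:(U>=u0)&(U<u1)&(V>=v0)&(V<v1)
m=b(290,165,306,190)&(z>.055); print("head top side",cv2.minEnclosingCircle(np.float32(Cs[m][:,:2])),len(Cs[m]))
m=b(308,168,348,185)&(z>.03)&(z<.06); l=cv2.fitLine(np.float32(Cs[m][:,:2]),cv2.DIST_HUBER,0,.01,.01).ravel(); print(l,np.degrees(np.arctan2(l[1],l[0])))
E
```

```text
t 11.12 pos [ 0.5034 -0.3351  0.5314] yaw_y -62.87 tilt [0.0002 0.0003] q [ 0.65  0.54 -0.24  1.44  0.13  1.17 -0.71] F [-0.5  0.1 -0.1] op 0.0602 ff 0.0
shift [-0.0005  0.0024  0.2314]
spin (rad) 0.0023
head top side ((0.545821487903595, -0.3133074641227722), 0.02195192500948906) 92
[ 0.89097863  0.4540452   0.46710706 -0.35071433] 27.00352
```

View pics/c8.png

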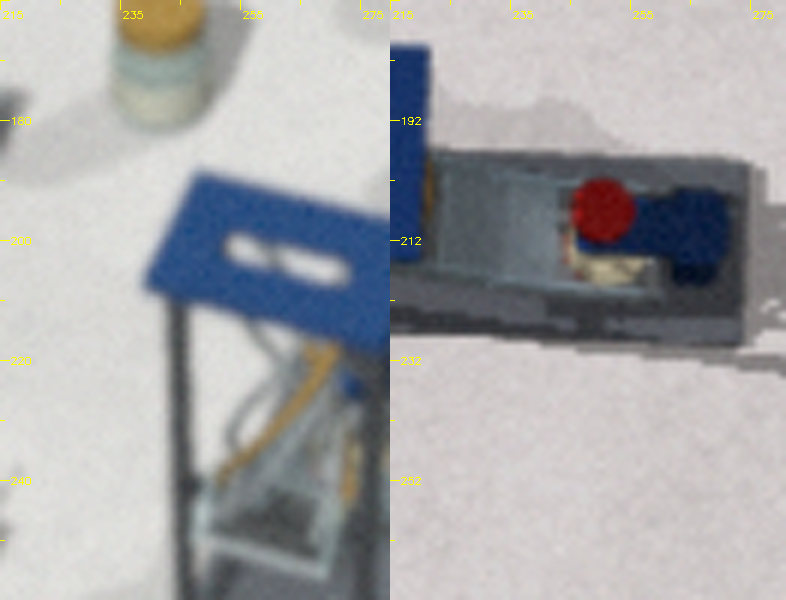

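The tag lies in the nest cream side up: cream at top (251,216) with a sliver of red rim at (245,212). The punch head is at (250.5,207). Next is the mallet.

Call:
{"api": "move_arm", "payload": {"rows": [[0,0.001,0.04,0,0.06],[0,0,0.04,0,0.06],[0,0,0.04,0,0.06],[0,0,0.04,0,0.06],[0,0,0.04,0,0.06],[0,0,0.04,0,0.06],[0,0,0.035,0,0.06],[0,0,0,0,0.06],[0,0,0,0,0.06]]}}

```text
clock: 11.97
tool_pos: [0.5037, -0.3356, 0.2554]
eef_rot: [0.973, 0.233, -0.001, -0.001]
contact_force: [0.6, -0.5, 0.4]
opening: 0.68
finger_force: 0.0
```

```bash
python3 - <<'E'
from h import *
import pickle
s,t=pickle.load(open("p8.pkl","rb"))
print("punch",at_z(t,[(250.5-.3,207-.3)],.142))
go([.5034,-.3363,.178],-62.8)
E
```

```text
punch [[ 0.55707339 -0.06756815  0.142     ]]
t 11.97 pos [ 0.5037 -0.3356  0.2554] yaw_y -63.11 tilt [-0.0032  0.0012] q [ 0.61  0.87 -0.17  1.74  0.24  0.56 -0.81] F [ 0.6 -0.5  0.4] op 0.0599 ff 0.0
shift [-0.0005  0.0007  0.0774]
spin (rad) -0.0054
```

Call:
{"api": "move_arm", "payload": {"rows": [[0,0,0.03,0,0.05],[0,0.001,0.025,0,0.05],[0,0,0.015,0,0.05],[0,0,0.007,0,0.05],[0,0,0,0,0.04],[0,0,0,0,0.03],[0,0,0,0,0.01],[0,0,0,0,0.0],[0,0,0,0,0.0],[0,0,0,0,0.0]], "newtons": 10}}

```text
clock: 12.8
tool_pos: [0.5048, -0.3373, 0.1805]
eef_rot: [0.972, 0.233, 0.001, 0.001]
contact_force: [-0.5, -0.7, 2.8]
opening: 0.228
finger_force: 9.9
```

```bash
python3 -c "
from h import *
go([.5034,-.3363,.178],-62.8)"
```

```text
t 12.80 pos [ 0.5048 -0.3373  0.1805] yaw_y -63.05 tilt [ 0.0018 -0.0015] q [ 0.59  0.99 -0.13  1.75  0.27  0.42 -0.83] F [-0.5 -0.7  2.8] op 0.0201 ff 9.9
shift [-0.0008 -0.0016  0.0025]
spin (rad) -0.0044
```

Call:
{"api": "move_arm", "payload": {"rows": [[0,0,0,0,0],[0,0,0,0,0],[0,0,-0.015,0,0],[0,0,-0.03,0,0],[0,0,-0.035,0,0],[0,0,-0.035,0,0],[0,0,-0.035,0,0],[0,0,-0.035,0,0],[0,0,-0.025,0,0],[0,0,0,0,0]], "newtons": 50}}

```text
clock: 13.63
tool_pos: [0.5057, -0.3373, 0.3949]
eef_rot: [0.972, 0.233, 0.004, 0.003]
contact_force: [1.4, -0.2, -2.2]
opening: 0.225
finger_force: 49.8
```

Call:
{"api": "move_arm", "payload": {"rows": [[0,0,0,-0.111,0],[0,0,0,-0.111,0],[0,0,0,-0.111,0],[0,0,0,-0.111,0],[0,0,0,-0.111,0],[0,0,0,-0.111,0],[0,0,0,-0.111,0],[0,0,0,-0.111,0],[0,0,0,-0.111,0],[0,0,0,-0.111,0]]}}

```text
clock: 14.47
tool_pos: [0.5038, -0.3365, 0.3878]
eef_rot: [0.701, 0.713, -0.0, -0.001]
contact_force: [-0.1, 0.3, -1.7]
opening: 0.219
finger_force: 49.8
```

```bash
python3 -c "
from h import *
go([.558,-.116,.38],0.5)"
```

```text
t 14.47 pos [ 0.5038 -0.3365  0.3878] yaw_y 0.91 tilt [-0.0027  0.0014] q [ 0.81  0.72 -0.54  1.63  0.44  0.91  0.12] F [-0.1  0.3 -1.7] op 0.0193 ff 49.8
shift [0.2196 0.0577 0.0079]
spin (rad) 0.0072
```

Call:
{"api": "move_arm", "payload": {"rows": [[0.036,0.01,0,0,0],[0.036,0.01,0,0,0],[0.036,0.01,0,0,0],[0.036,0.01,0,0,0],[0.036,0.009,0,0,0],[0.036,0.009,0,0,0],[0.003,0,0,0,0],[0,0,0,0,0],[0,0,0,0,0]]}}

```text
clock: 15.22
tool_pos: [0.5597, -0.1176, 0.3883]
eef_rot: [0.703, 0.711, -0.001, -0.001]
contact_force: [0.7, -1.2, -1.2]
opening: 0.221
finger_force: 49.8
```

```bash
python3 - <<'E'
from h import *
from plant import snapshot
go([.558,-.116,.345],0.5)
for n in("top","side"):
    d=snapshot(n); C=cloud(d); c=d["color"].astype(int); X=C.reshape(-1,3); dark=(c.max(2)<45).ravel()
    m=dark&(abs(X[:,0]-.558)<.045)&(X[:,1]>-.098)&(X[:,1]<-.035)&(X[:,2]>.19)&(X[:,2]<.30); P=X[m]; print(n,len(P))
    if len(P)>5: print(P.min(0).round(3),P.max(0).round(3),cv2.minEnclosingCircle(np.float32(P[P[:,2]>np.percentile(P[:,2],60)][:,:2])))
E
```

```text
t 15.22 pos [ 0.5597 -0.1176  0.3883] yaw_y 0.60 tilt [-0.0028 -0.0008] q [ 0.43  0.68 -0.51  1.74  0.43  0.84 -0.27] F [ 0.7 -1.2 -1.2] op 0.0195 ff 49.8
shift [ 0.0017 -0.0016  0.0433]
spin (rad) 0.0018
top 195
[ 0.517 -0.092  0.207] [ 0.576 -0.051  0.299] ((0.5459703207015991, -0.07689142972230911), 0.03274878114461899)
side 307
[ 0.521 -0.096  0.218] [ 0.59  -0.046  0.3  ] ((0.5552570223808289, -0.08290579169988632), 0.03462124243378639)
```

Call:
{"api": "move_arm", "payload": {"rows": [[0.002,-0.001,0.02,0,0],[0,0,0.02,0,0],[0,0,0.01,0,0],[0,0,0,0,0],[0,0,0,0,0]]}}

```text
clock: 15.73
tool_pos: [0.5591, -0.1163, 0.3391]
eef_rot: [0.704, 0.71, -0.0, -0.0]
contact_force: [-0.1, 0.5, -1.4]
opening: 0.223
finger_force: 49.8
```

```bash
python3 - <<'E'
from h import *
from plant import snapshot
go([.558,-.116,.3225],0.5)
d=snapshot("side"); C=cloud(d); X=C.reshape(-1,3); c=d["color"].astype(int)
dark=(c.max(2)<45).ravel()
m=dark&(abs(X[:,0]-.558)<.045)&(X[:,1]>-.098)&(X[:,1]<-.03)&(X[:,2]>.145)&(X[:,2]<.216); P=X[m]; print(len(P),P.min(0).round(3),P.max(0).round(3),np.percentile(P[:,2],[2,5,50]).round(3))
red=((c[...,0]>60)&(c[...,0]>1.8*c[...,1])&(c[...,0]>1.8*c[...,2])).ravel()
m=red&(abs(X[:,0]-.558)<.045)&(X[:,1]>-.11)&(X[:,1]<-.03)&(X[:,2]>.1); P=X[m]; print("red",len(P), P.min(0).round(3) if len(P) else"",P.max(0).round(3) if len(P) else "")
E
```

```text
t 15.73 pos [ 0.5591 -0.1163  0.3391] yaw_y 0.48 tilt [-0.0011 -0.0003] q [ 0.4   0.74 -0.47  1.79  0.48  0.73 -0.32] F [-0.1  0.5 -1.4] op 0.0196 ff 49.8
shift [ 0.0003 -0.0011  0.0166]
spin (rad) -0.0003
22 [ 0.539 -0.081  0.214] [ 0.573 -0.056  0.216] [0.214 0.214 0.215]
red 0
```

Call:
{"api": "move_arm", "payload": {"rows": [[0,0,0.018,0,0],[0,0,0.019,0,0]]}}

```text
clock: 15.95
tool_pos: [0.5612, -0.1158, 0.3049]
eef_rot: [0.704, 0.71, 0.003, 0.003]
contact_force: [0.8, -10.1, 18.0]
opening: 0.22
finger_force: 50.0
```

Call:
{"api": "move_arm", "payload": {"rows": [[0,0,0,0,0]]}}

```text
clock: 16.03
tool_pos: [0.5608, -0.1164, 0.3029]
eef_rot: [0.704, 0.71, 0.001, 0.002]
contact_force: [1.3, -2.1, 3.6]
opening: 0.226
finger_force: 50.0
```

Call:
{"api": "move_arm", "payload": {"rows": [[0,0,-0.03,0,0],[0,0,-0.03,0,0],[0,0,-0.025,0,0],[0,0,0,0,0],[0,0,0,0,0]]}}

```text
clock: 16.45
tool_pos: [0.5599, -0.1154, 0.3897]
eef_rot: [0.704, 0.71, 0.001, 0.002]
contact_force: [-0.3, 0.9, -1.7]
opening: 0.22
finger_force: 50.0
```

```bash
cat > hd.py <<'E'
from h import *
from plant import snapshot,r
go([.558,-.116,.3225],0.5)
tp=r.get_state()["tool_pos"]
for n in("side","top"):
    d=snapshot(n); C=cloud(d); X=C.reshape(-1,3); c=d["color"].astype(int); dark=(c.max(2)<60).ravel()
    zt=tp[2]-.1805+.06
    m=dark&(abs(X[:,0]-tp[0])<.03)&(X[:,1]>tp[1]+.026)&(X[:,1]<tp[1]+.075)&(abs(X[:,2]-zt)<.02); P=X[m]
    print(n,len(P),"expected top z %.3f"%zt)
    if len(P)>8:
        A=np.c_[P[:,:2]-P[:,:2].mean(0),np.ones(len(P))]; print(P.mean(0).round(3),"y range",P[:,1].min().round(3),P[:,1].max().round(3),"z pct",np.percentile(P[:,2],[5,25,50,75,95]).round(4),"slopes",np.linalg.lstsq(A,P[:,2],rcond=None)[0].round(3))
    # handle tail (wood)
    wood=((c[...,0]>1.3*c[...,2])&(c[...,0]>70)).ravel()
    m=wood&(abs(X[:,0]-tp[0])<.03)&(X[:,1]<tp[1]-.015)&(X[:,1]>tp[1]-.11)&(abs(X[:,2]-tp[2]+.147)<.04); P=X[m]
    if len(P)>8: print(" tail",len(P),P.mean(0).round(4),"z-slope along y",np.polyfit(P[:,1],P[:,2],1).round(3),"expect z",(tp[2]-.1405).round(4))
E
python3 hd.py
```

```text
t 16.45 pos [ 0.5599 -0.1154  0.3897] yaw_y 0.53 tilt [ 0.005  -0.0009] q [ 0.42  0.67 -0.52  1.74  0.43  0.84 -0.28] F [-0.3  0.9 -1.7] op 0.0194 ff 50.0
shift [-0.0005 -0.0022  0.0672]
spin (rad) 0.0006
side 236 expected top z 0.269
[ 0.556 -0.061  0.268] y range -0.089 -0.046 z pct [0.252  0.2629 0.2719 0.274  0.2759] slopes [ 0.074 -0.369  0.268]
 tail 26 [ 0.5606 -0.1486  0.2449] z-slope along y [0.141 0.266] expect z 0.2492
top 157 expected top z 0.269
[ 0.556 -0.068  0.27 ] y range -0.081 -0.051 z pct [0.2577 0.269  0.2712 0.2731 0.2757] slopes [ 0.133 -0.048  0.27 ]
```

Call:
{"api": "move_arm", "payload": {"rows": [[-0.035,0,0,0,0],[-0.035,0,0,0,0],[-0.035,0,0,0,0],[-0.035,0,0,0,0],[0,0,0,0,0]]}}

```text
clock: 16.97
tool_pos: [0.5585, -0.2649, 0.3849]
eef_rot: [0.708, 0.706, -0.004, 0.001]
contact_force: [-1.0, -1.5, -2.2]
opening: 0.221
finger_force: 50.0
```

```bash
python3 - <<'E'
from h import *
from plant import snapshot
import pickle
s,t=pickle.load(open("p8.pkl","rb")); d=[snapshot("top") for _ in range(4)]
pickle.dump(d,open("p9.pkl","wb"))
n=np.mean([x["color"].astype(float) for x in d],0)
for k,im in(("before",t["color"]),("after",n)):
    print(k)
    for v in range(210,223): print(v," ".join("%3d/%3d/%3d"%tuple(im[v,u]) for u in range(243,262)))
E
```

```text
before
210  56/ 55/ 57  64/ 59/ 53  76/ 64/ 55  49/ 23/ 24  71/ 11/  9  74/ 11/ 10  77/ 13/ 13  76/  7/  7  76/ 12/ 12  75/ 12/  9  68/ 11/ 14  45/ 15/ 25  16/ 23/ 42   8/ 20/ 43  12/ 23/ 44   7/ 20/ 44   8/ 21/ 44  11/ 26/ 47  10/ 23/ 44
211  78/ 70/ 72  86/ 64/ 56  84/ 76/ 69  32/ 28/ 39  42/  8/ 20  60/  6/  8  70/  8/ 11  73/ 15/ 14  74/ 16/ 16  58/  6/  7  33/ 13/ 24  17/ 18/ 41  12/ 24/ 48  13/ 23/ 44  11/ 25/ 46   6/ 22/ 45  12/ 22/ 46   2/ 16/ 41   9/ 20/ 45
212  80/ 74/ 74  92/ 72/ 64  85/ 80/ 75  31/ 42/ 69  20/ 26/ 60  28/ 20/ 36  28/ 10/ 23  33/ 15/ 26  38/ 17/ 32  32/ 19/ 35  15/ 20/ 42   7/ 22/ 44  12/ 21/ 47  14/ 24/ 49   5/ 20/ 44   5/ 21/ 45  12/ 24/ 46   9/ 24/ 46  10/ 22/ 45
213  84/ 79/ 79 102/ 84/ 74 111/104/ 90  52/ 58/ 70  24/ 37/ 64  20/ 30/ 54  17/ 25/ 43  17/ 23/ 42  22/ 26/ 45  15/ 23/ 44  18/ 27/ 46  12/ 24/ 48  10/ 23/ 52  14/ 24/ 46  14/ 25/ 46   8/ 19/ 44   8/ 21/ 45  10/ 21/ 44  10/ 23/ 46
214  84/ 82/ 82  96/ 81/ 75 114/105/ 89  90/ 89/ 78  69/ 69/ 65  53/ 54/ 56  47/ 48/ 50  50/ 51/ 52  53/ 54/ 54  50/ 50/ 53  48/ 51/ 53  42/ 47/ 51  41/ 43/ 51  38/ 
[... 4244 characters left out ...]
/ 44
220  61/ 68/ 72  61/ 68/ 72  66/ 73/ 76  75/ 82/ 86  76/ 82/ 86  75/ 82/ 84  74/ 79/ 83  74/ 81/ 84  76/ 83/ 86  81/ 88/ 91  78/ 84/ 88  77/ 85/ 89  79/ 86/ 91  75/ 81/ 87  65/ 70/ 73  64/ 67/ 68  63/ 67/ 69  52/ 57/ 61  41/ 43/ 47
221  49/ 52/ 54  49/ 52/ 55  52/ 55/ 58  53/ 57/ 59  54/ 58/ 60  58/ 62/ 64  56/ 60/ 62  55/ 60/ 62  55/ 60/ 62  56/ 61/ 64  54/ 60/ 62  57/ 61/ 64  62/ 69/ 72  61/ 67/ 70  53/ 57/ 59  52/ 53/ 55  53/ 55/ 59  51/ 56/ 60  41/ 44/ 47
222  41/ 43/ 45  41/ 41/ 44  41/ 42/ 46  44/ 45/ 47  41/ 42/ 46  42/ 44/ 46  41/ 42/ 44  41/ 43/ 46  46/ 50/ 52  46/ 48/ 50  43/ 45/ 47  44/ 46/ 49  50/ 53/ 56  48/ 52/ 55  42/ 45/ 47  41/ 43/ 44  41/ 44/ 46  42/ 43/ 47  42/ 42/ 47
```

The top image shows the tag still in place, cream up and punch back at rest. I sampled about 18 N at the stop, then the handle pivoted slightly in the grip. That leaves the mark uncertain, so I'll give one slightly brisker knock with a tighter grip.

Call:
{"api": "move_arm", "payload": {"rows": [[0.035,0,0,0,0],[0.035,0,0,0,0],[0.035,0,0,0,0],[0.037,0,0,0,0],[0,0,0.02,0,0],[0,0,0.02,0,0],[0,0,0,0,0],[0,0,0,0,0]], "newtons": 60}}

```text
clock: 17.83
tool_pos: [0.5588, -0.1118, 0.3468]
eef_rot: [0.703, 0.712, -0.001, -0.001]
contact_force: [-0.8, -0.2, -1.0]
opening: 0.22
finger_force: 60.0
```

```bash
python3 hd.py
```

```text
t 17.83 pos [ 0.5588 -0.1118  0.3468] yaw_y 0.72 tilt [-0.0028  0.0006] q [ 0.4   0.73 -0.48  1.78  0.47  0.75 -0.32] F [-0.8 -0.2 -1. ] op 0.0194 ff 60.0
shift [-0.0042 -0.0008  0.0243]
spin (rad) 0.0039
side 166 expected top z 0.226
[ 0.553 -0.061  0.229] y range -0.084 -0.045 z pct [0.2225 0.2283 0.2302 0.2316 0.2336] slopes [ 0.093 -0.045  0.229]
 tail 26 [ 0.559  -0.1453  0.2013] z-slope along y [0.106 0.217] expect z 0.2063
top 150 expected top z 0.226
[ 0.555 -0.065  0.23 ] y range -0.079 -0.048 z pct [0.2165 0.2286 0.2311 0.2333 0.2357] slopes [ 0.173 -0.146  0.23 ]
```

Call:
{"api": "move_arm", "payload": {"rows": [[-0.005,0,0,0,0],[0,0,0,0,0],[0,0,0.023,0,0],[0,0,0.024,0,0]]}}

```text
clock: 18.27
tool_pos: [0.5608, -0.1191, 0.3023]
eef_rot: [0.704, 0.71, 0.002, 0.003]
contact_force: [1.9, -1.6, 11.5]
opening: 0.216
finger_force: 60.0
```

Call:
{"api": "move_arm", "payload": {"rows": [[0,0,-0.01,0,0],[0,0,-0.03,0,0],[0,0,-0.03,0,0],[0,0,-0.02,0,0],[0,0,0,0,0],[0,0,0,0,0]]}}

```text
clock: 18.77
tool_pos: [0.5594, -0.1184, 0.3924]
eef_rot: [0.704, 0.71, 0.001, 0.001]
contact_force: [-0.1, -0.2, -2.1]
opening: 0.217
finger_force: 59.9
```

```bash
python3 hd.py
```

```text
t 18.77 pos [ 0.5594 -0.1184  0.3924] yaw_y 0.54 tilt [ 0.0034 -0.0006] q [ 0.43  0.67 -0.52  1.73  0.43  0.85 -0.27] F [-0.1 -0.2 -2.1] op 0.0191 ff 59.9
shift [ 0.0025 -0.0016  0.0699]
spin (rad) 0.0006
side 251 expected top z 0.272
[ 0.555 -0.065  0.273] y range -0.091 -0.05 z pct [0.2558 0.2661 0.2765 0.2796 0.2818] slopes [ 0.084 -0.431  0.273]
 tail 24 [ 0.5606 -0.1524  0.2461] z-slope along y [0.151 0.269] expect z 0.2519
top 149 expected top z 0.272
[ 0.555 -0.071  0.276] y range -0.084 -0.054 z pct [0.2591 0.2743 0.278  0.2799 0.2823] slopes [ 0.238 -0.225  0.276]
```

Call:
{"api": "move_arm", "payload": {"rows": [[-0.036,-0.009,0,0,0],[-0.036,-0.009,0,0,0],[-0.036,-0.009,0,0,0],[-0.036,-0.009,0,0,0],[-0.036,-0.009,0,0,0],[-0.036,-0.009,0,0,0],[0,0,0,0,0]]}}

```text
clock: 19.45
tool_pos: [0.503, -0.3445, 0.3879]
eef_rot: [0.708, 0.706, -0.004, -0.0]
contact_force: [-1.5, -1.0, -2.3]
opening: 0.221
finger_force: 59.9
```

Call:
{"api": "move_arm", "payload": {"rows": [[0,0,0,0.111,0],[0,0,0,0.111,0],[0,0,0,0.111,0],[0,0,0,0.111,0],[0,0,0,0.111,0],[0,0,0,0.111,0],[0,0,0,0.111,0],[0,0,0,0.111,0],[0,0,0,0.111,0],[0,0,0,0.111,0]]}}

```text
clock: 20.28
tool_pos: [0.507, -0.3342, 0.3888]
eef_rot: [0.973, 0.231, -0.001, -0.001]
contact_force: [-0.8, -0.2, -2.3]
opening: 0.218
finger_force: 59.9
```

```bash
python3 -c "
from h import *
go([.5048,-.3373,.181],-63)"
```

```text
t 20.28 pos [ 0.507  -0.3342  0.3888] yaw_y -63.33 tilt [-0.0031  0.0017] q [ 0.63  0.69 -0.23  1.64  0.19  0.84 -0.77] F [-0.8 -0.2 -2.3] op 0.0192 ff 59.9
shift [-0.0029  0.0024  0.2078]
spin (rad) -0.0057
```

Call:
{"api": "move_arm", "payload": {"rows": [[-0.003,0.002,0.03,0,0],[0,0,0.035,0,0],[0,0,0.035,0,0],[0,0,0.035,0,0],[0,0,0.03,0,0],[0,0,0.02,0,0],[0,0,0.01,0,0],[0,0,0,0,0],[0,0,0,0,0]]}}

```text
clock: 21.03
tool_pos: [0.5057, -0.3377, 0.1951]
eef_rot: [0.972, 0.233, -0.0, -0.0]
contact_force: [0.9, 0.6, -1.1]
opening: 0.223
finger_force: 59.9
```

```bash
python3 -c "
from h import *
go([.5048,-.3373,.179],-63)"
```

```text
t 21.03 pos [ 0.5057 -0.3377  0.1951] yaw_y -63.02 tilt [-0.0008  0.0005] q [ 0.6   0.96 -0.15  1.74  0.28  0.46 -0.84] F [ 0.9  0.6 -1.1] op 0.0196 ff 59.9
shift [-0.0006 -0.0007  0.0161]
spin (rad) -0.0003
```

Call:
{"api": "move_arm", "payload": {"rows": [[0,0,0.006,0,0],[0,0,0.005,0,0],[0,0,0.003,0,0],[0,0,0.002,0,0],[0,0,0,0,0]]}}

```text
clock: 21.45
tool_pos: [0.5056, -0.3379, 0.1794]
eef_rot: [0.972, 0.233, -0.0, -0.0]
contact_force: [0.6, -0.1, -2.1]
opening: 0.222
finger_force: 59.9
```

```bash
python3 -c "
from h import *
go([.5048,-.3373,.179],-63)"
```

```text
t 21.45 pos [ 0.5056 -0.3379  0.1794] yaw_y -63.02 tilt [-0.0001 -0.    ] q [ 0.59  0.99 -0.14  1.74  0.28  0.43 -0.84] F [ 0.6 -0.1 -2.1] op 0.0196 ff 59.9
shift [-0.0005 -0.0009  0.0004]
spin (rad) -0.0004
```

Call:
{"api": "move_arm", "payload": {"rows": [[0,0,0.002,0,0],[0,0,0.001,0,0],[0,0,0,0,0],[0,0,0,0,0]]}}

```text
clock: 21.78
tool_pos: [0.5057, -0.3379, 0.1765]
eef_rot: [0.972, 0.233, 0.0, 0.0]
contact_force: [-0.0, -0.8, -1.4]
opening: 0.223
finger_force: 59.9
```

Call:
{"api": "move_arm", "payload": {"rows": [[0,0,0,0,0],[0,0,0,0,0],[0,0,0,0,0],[0,0,0,0,0.022],[0,0,0,0,0.026],[0,0,0,0,0.035],[0,0,0,0,0.05],[0,0,0,0,0.06],[0,0,0,0,0.06]], "newtons": 3}}

```text
clock: 22.53
tool_pos: [0.5057, -0.3379, 0.1765]
eef_rot: [0.972, 0.233, 0.0, 0.0]
contact_force: [-0.8, -0.3, 0.8]
opening: 0.575
finger_force: 0.0
```

Call:
{"api": "move_arm", "payload": {"rows": [[0,0,-0.01,0,0.06],[0,0,-0.02,0,0.06],[0,0,-0.04,0,0.06],[0,0,-0.04,0,0.06],[0,0,-0.04,0,0.06],[0,0,-0.04,0,0.06],[0,0,-0.04,0,0.06],[-0.04,0,-0.01,0,0.06],[-0.04,0,0,0,0.06],[-0.04,0,0,0,0.06]]}}

```text
clock: 23.37
tool_pos: [0.3979, -0.3924, 0.4187]
eef_rot: [0.972, 0.234, 0.001, 0.002]
contact_force: [0.2, -0.7, -1.1]
opening: 0.683
finger_force: 0.0
```

Call:
{"api": "move_arm", "payload": {"rows": [[-0.03,0.025,0,0,0.06],[-0.03,0.025,0,0,0.06],[-0.03,0.025,0,0,0.06],[-0.03,0.025,0,0,0.06],[0,0.03,0,0,0.06],[0,0.03,0,0,0.06],[0,0,0,0,0.06],[0,0,0,0,0.06]]}}

```text
clock: 24.03
tool_pos: [0.3644, -0.5898, 0.4163]
eef_rot: [0.973, 0.233, 0.0, -0.0]
contact_force: [0.3, 0.8, 0.3]
opening: 0.682
finger_force: 0.0
```

```bash
python3 - <<'E'
from h import *
from plant import snapshot
import pickle
go([.5048,-.3373,.179],-63)
U,V=np.meshgrid(np.arange(512),np.arange(384)); b=lambda u0,v0,u1,v1:(U>=u0)&(U<u1)&(V>=v0)&(V<v1)
for n in("top","side"):
    o=pickle.load(open(n+".pkl","rb")); d=snapshot(n); pickle.dump(d,open(n+"9.pkl","wb"))
    for k,x in(("old",o),("new",d)):
        C=cloud(x).reshape(-1,3); c=x["color"].reshape(-1,3).astype(int)
        near=(abs(C[:,0]-.5)<.11)&(abs(C[:,1]+.335)<.07)
        H=C[near&(C[:,2]>.05)&(C[:,2]<.1)&(c.max(1)<60)]; W=C[near&(C[:,2]>.03)&(C[:,2]<.055)&(c[:,0]>1.3*c[:,2])]
        print(n,k,"head",len(H),H.mean(0).round(4) if len(H) else "","zmax",H[:,2].max().round(4) if len(H) else "","handle",len(W),W.mean(0).round(4) if len(W) else "","slope",np.polyfit(W[:,0],W[:,2],1)[0].round(3) if len(W)>5 else"")
    diff=np.abs(cv2.GaussianBlur(o["color"],(5,5),0).astype(int)-cv2.GaussianBlur(d["color"],(5,5),0)).max(2)>40
    nn,l,st,ce=cv2.connectedComponentsWithStats(diff.astype(np.uint8)); print(n,"changed",[tuple(q) for q in st[1:] if q[4]>15])
E
```

```text
t 24.03 pos [ 0.3644 -0.5898  0.4163] yaw_y -63.07 tilt [0.0004 0.0002] q [ 1.07  0.78 -0.25  1.32  0.2   1.07 -0.31] F [0.3 0.8 0.3] op 0.0601 ff 0.0
shift [ 0.2394 -0.1615  0.2374]
spin (rad) -0.0012
top old head 128 [ 0.5479 -0.3166  0.0582] zmax 0.0645 handle 264 [ 0.4744 -0.3537  0.0382] slope 0.011
top new head 130 [ 0.5487 -0.3148  0.0577] zmax 0.0648 handle 269 [ 0.4753 -0.3513  0.0383] slope 0.01
top changed [(np.int32(468), np.int32(244), np.int32(44), np.int32(69), np.int32(2378)), (np.int32(417), np.int32(261), np.int32(41), np.int32(42), np.int32(1074)), (np.int32(448), np.int32(305), np.int32(12), np.int32(14), np.int32(75)), (np.int32(500), np.int32(314), np.int32(6), np.int32(8), np.int32(40)), (np.int32(413), np.int32(320), np.int32(32), np.int32(27), np.int32(338)), (np.int32(432), np.int32(333), np.int32(4), np.int32(10), np.int32(28)), (np.int32(332), np.int32(345), np.int32(128), np.int32(39), np.int32(2725)), (np.int32(486), np.int32(347), np.int32(7), np.int32(12), np.int32(51)), (np.int32(484), np.int32(362), np.int32(6), np.int32(5), np.int32(16)), (np.int32(
[... 391 characters left out ...]
int32(71), np.int32(107), np.int32(3296)), (np.int32(502), np.int32(0), np.int32(10), np.int32(96), np.int32(514)), (np.int32(508), np.int32(102), np.int32(4), np.int32(29), np.int32(93)), (np.int32(450), np.int32(136), np.int32(16), np.int32(67), np.int32(311)), (np.int32(477), np.int32(141), np.int32(20), np.int32(52), np.int32(291)), (np.int32(506), np.int32(144), np.int32(6), np.int32(57), np.int32(301)), (np.int32(503), np.int32(201), np.int32(7), np.int32(6), np.int32(26)), (np.int32(264), np.int32(317), np.int32(4), np.int32(6), np.int32(17)), (np.int32(248), np.int32(328), np.int32(6), np.int32(7), np.int32(27)), (np.int32(248), np.int32(332), np.int32(9), np.int32(9), np.int32(36))]
```

The mallet stands flat within about 2 mm of where it was. Outside the arm's own area, the only change in the images is the missing red tag. I'm handing in.

```bash
python3 -c "
from plant import r
print(r.finish_job())"
```

```text
the job is handed in; nothing more can be done
None
```

I handed the job in at about 24 s: the red tag lies cream side up in the nest, and the mallet stands back on its face within about 2 mm of where it was. The camera showed nothing else moved. I knocked the punch to its stop twice, because the first knock (about 18 N measured) slipped in the grip, but I could not see the mark itself.

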